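# Clip a power module into the test jig and switch it on

### The arm

A 7-joint arm with a two-finger parallel gripper is mounted at the origin on the work surface. World frame = base frame: x ahead of the robot, y to its left, z up, the work surface at z = 0. Lengths are in m, angles in degrees, forces in N, time in s.
With the tool pointing down it reaches from about 0.4 to 0.875 m from the base axis. Payload 19.3 kg.
Tool frame: the origin (TCP) lies on the centre line of the jaws, within the pads' length; the fingertips stand 22 mm ahead of it and the grasp point (between the pads) lies 3 mm ahead of it; z points along the fingers, y is the line along which they close (so a half turn about z gives the same grasp; the last joint's range is limited). The gripper opens to 85 mm and grips with 20 to 120 N. Pads are 22 mm wide; open, the fingers measure 114 mm over their backs; the gripper's body (76 mm by 85 mm) begins 54 mm behind the grasp point. The pads swing forward as they close: fully open they stand 13 mm farther back than shut.
Start: joints at [69.603, 29.874, -2.08, 91.645, 1.215, 58.505, -6.463], TCP at [0.176, -0.6, 0.228] pointing down, gripper open.
Joint ranges: [-166.77, 166.77], [-17.47, 122.26], [-85.68, 81.53], [9.62, 139.38], [-72.42, 252.41], [9.2, 110.78], [-144.41, 144.41]. Speed limits (degrees/s): [108.29, 108.29, 136.94, 136.94, 172.46, 172.46, 172.46].

### API

Orientations are given as [roll, pitch, yaw] about the fixed x, y, z axes, in that order (R = Rz(yaw) Ry(pitch) Rx(roll)).
In Python, from rig import * gives the robot as it stands. The module is installed in compiled form; this text tells all that it offers.
- The arm moves only by the tool apply_moves, never from a script. Its argument "series" is a list of rows, each a list of 7 numbers: the turn, a rotation vector about the tool's x, y, z in rad, then the shift along the tool's x, y, z in mm, then the finger opening in mm, from 0 to 85.4. In form: [[rx, ry, rz, x, y, z, hand], ...]. A call has 1 to 10 rows; each row is the pose to reach, as a shift and turn from the pose commanded when the call began, along the tool's axes at that moment; what a row does not reach only later rows make up. A row lasts 1/12 s, in which the tool goes at most 41.7 mm and 7.16 degrees, less where a joint would pass 70% of its speed; a pose out of reach is approached as far as the arm can. A call with a gripper value outside its range is refused whole. The fingers move at their own pace and stop on an object; "newtons" is the grip in N (left out, the last holds). Time passes only in rows, so rows that repeat a pose let the fingers close. It gives the time, the measured TCP pose, the force, the opening and the grip force at its end, in the units of the state.
- sense(): the state, without advancing time (a new reading comes with each control period).
- snapshot(name): name is "scene" or "top"; returns a dict with "pixels" (480x640x3 uint8, red, green, blue), "camera_matrix" (3x3 intrinsics, pixels), "rvec" (rotation vector, rad) and "tvec" (3), from world to camera coordinates, as OpenCV has them. Camera axes: x right, y down, z forward; pixel columns grow to the right and rows downward; lengths in m; the calibration is good to about 2 mm. A picture is of the moment at which its call begins. There is no depth.
- finish_job(): hands the job in; it is judged then, once.
The state is a dict: "t": time; "joints": joint angles; "qvel": joint speeds; "joint_efforts": joint torques, N m; "tcp_pos": TCP position; "tcp_rot": TCP orientation; "wrist_force": force on the tool from outside, world axes, zero at the start; "ft_torque": the same for the moment, N m; "width": finger opening in m; "gripper_force": force on a finger pad.
Only numpy, scipy, OpenCV 4.12 (cv2) and the standard library are available. Lean on these libraries where they do the work, as an engineer would, in place of code of your own. Each camera call takes 0.05 s, during which the arm holds its last target. There are 200 camera calls.

### The job

Pick up the power module with the notched sides and the finned heatsink, lay it flat on the front of the test jig's deck, and slide it bare end first under both sprung clips until it stands fully home against the back stop and the clips have snapped down into its notches. Only then throw the jig's toggle lever fully over towards the back-stop end. Leave the spare board, the reel, the spray can and the screwdriver where they are.

Things in the scene. Friction and masses are not known exactly. Their poses are not given: they have to be found in the camera images.
- module: Power module (loose, 160 g): aluminium carrier with a dark green circuit board, 100 mm long (x), 60 wide (y), 6.5 thick; origin at the centre of its underside, z up. Each long side has a notch from x = +1 to +28 mm, leaving the plate 34 mm wide there. The bare leading end is +x; small parts on the board stand at most 3 mm high.
- module_heatsink (a point): Top centre of the module's dark finned heatsink: 28 mm towards its rear (-x) end from its origin, 37.5 mm above its underside. The heatsink is 30 mm long (x), 24 wide (y), 31 high, and can be gripped across y as one solid block.
- jig: Test jig, fixed: grey base plate 18 mm high (jig x -130 to +120, y -157 to +67 mm) with a grey coated deck (x -120 to +105, y -45 to +45), its flat, slippery top 40 mm above the bench. Origin on the bench; jig +x is the push-in direction and the deck is open at its -x end. The back stop, 12 mm high, has its face at x = +80 mm. It has two guide rails.
- entry (a point): On the deck's top, on its centre line, axes as the jig's, at jig x = -10 mm, where the guide rails begin. The rails are 6 mm high, their inner faces 32 mm either side of the centre line, and run on to the back stop; in front of this point they flare out, to about 42 mm either side 29 mm before it.
- home (a point): Point on the deck's top (jig x = +30 mm, y = 0, z = 40 mm), axes as the jig's: where the module's origin lies, with its axes parallel, when it is home against the back stop.
- clip_left (a joint): Sprung steel clip, 25 mm to the +y side of the centre line; radians: 0 = down, about 0.12 riding on the plate, 0 again in the notch, 0.5 at most. Hinged 12 mm above the deck and 42 mm beyond its nose; its arm points to the open end. The spring presses with 2 to 3 N; pushing the plate under both clips takes roughly 5 to 10 N.
- clip_right (a joint): The same clip on the -y side, 25 mm from the centre line.
- clip_left_nose (a point): Underside of the left clip's rounded nose (8 mm across, 7 wide): at rest 1.5 mm above the deck, 18 mm beyond the home point along jig x. In front of it an upturned lip at 25 degrees, reaching 23 mm towards the open end and about 13 mm above the deck, lets the plate's edge ride under.
- clip_right_nose (a point): The same point of the right clip.
- switch (a joint): Black toggle lever on a black block (70 x 50 x 25 mm) on the right side of the jig's base, radians: 0 = off, leaning to jig -x by 0.5 rad; 1.0 = fully on, leaning to jig +x by 0.5 rad. It turns about a line along jig y through jig x = 0, y = -110 mm, 40 mm above the bench; moderate friction (about 1 N at the knob), stays where left.
- switch_tip (a point): Centre of the round knob (26 mm across) at the lever's end, 80 mm from its pivot; its stem is 10 mm thick.
- spare: Spare board (bystander, loose): same plate size, but no notches and no heatsink; two round capacitors and a grey block on it, highest point 28.5 mm. Origin at the centre of the underside.
- reel: White plastic reel with two flanges (bystander, loose), 64 mm across, 46 mm high, origin under its centre.
- spray: Spray can (bystander, loose), 60 mm across, 170 mm high, origin under its centre.
- driver: Screwdriver lying on the bench (bystander, loose), origin under its middle.
There are look-alikes about, which are no part of the job. What is shaped like the module but brown or orange is not meant.

How it is judged:
By the outcome, as a careful person would: the job done as asked, in the order asked, and still so for the second after the job is handed in, with the robot touching nothing.
It also fails if it takes over 61 s, if anything falls off the work surface, if the arm or the gripper's body presses on something with over 40 N, if the wrist force passes 120 N, or if a joint passes its speed limit or range.

## Working session

There is one attempt and no reset: what is moved stays moved. The work goes in short steps, Python scripts to look and compute and a tool call to move; the robot and the scene stay as the last step left them, time stands still between calls to the robot, and variables do not carry over. Pictures are saved under pics/ and viewed, at most 10 in all, crops included, and the job is handed in when it is done.

Besides the shell and the picture viewer there is one more tool, called as a command line: name --pt "numbers of a row" for each row, then --argument value for the rest. apply_moves: Moves the arm, as the interface text tells. Its arguments: {"type":"object","properties":{"series":{"type":"array"},"newtons":{"type":"number"}},"required":["series"]}

```bash
mkdir -p pics; python3 - <<'E'
from rig import *
import cv2,pickle,numpy as np
S={}
for n in("scene","top"):
    s=snapshot(n);S[n]=s;cv2.imwrite(f"pics/{n}0.png",s["pixels"][:,:,::-1])
    R=cv2.Rodrigues(np.array(s["rvec"],float))[0];print(n,(-R.T@np.array(s["tvec"]).ravel()).round(3),R[2].round(3),s["camera_matrix"][0][0])
pickle.dump(S,open("s0.pkl","wb"))
st=sense();print(st["tcp_pos"],st["tcp_rot"],st["t"],st["width"])
E
```

```text
scene [1.229 0.365 0.941] [-0.63  -0.255 -0.734] 433.420921378127
top [0.364 0.085 1.268] [ 0.114 -0.011 -0.993] 515.3967105033627
[ 0.17604599 -0.59938853  0.22799455] [-1.79943241e+02  4.16024045e-03  1.63698079e+01] 0.1 0.08549530154752197
```

View pics/scene0.png

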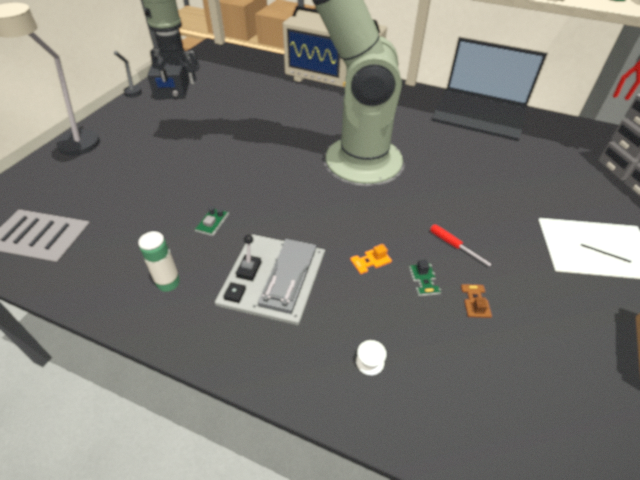

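View pics/top0.png

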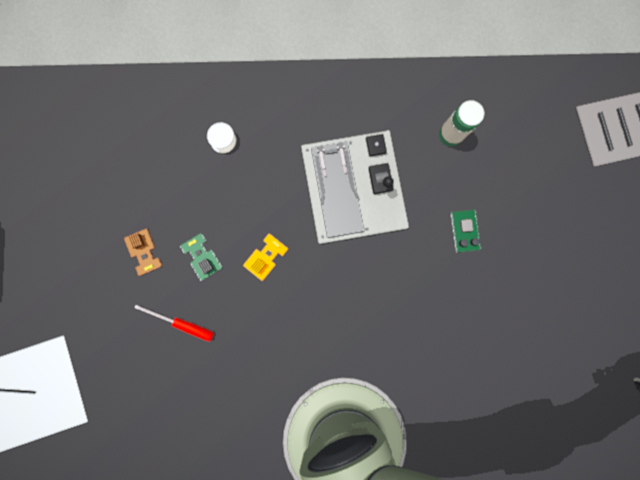

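The scene shows four candidates in the top view. The green notched board with the dark finned block at (201,257) fits. The orange one (265,257) and the brown one (142,252) are look-alikes, and the green one at (465,230) is the spare, which has no notches. The jig is at (355,187), with its clips at the far (+x) end and the lever at (385,180).

```bash
cat > h.py <<'E'
import cv2,pickle,numpy as np
from scipy.spatial.transform import Rotation as Ro
def cam(s):
    R=cv2.Rodrigues(np.array(s["rvec"],float))[0];t=np.array(s["tvec"],float).ravel();return R,t,np.array(s["camera_matrix"],float)
def ray(s,p,z):
    R,t,K=cam(s);c=-R.T@t;d=R.T@np.linalg.solve(K,[p[0],p[1],1]);return c+d*(z-c[2])/d[2]
def proj(s,P):
    return cv2.projectPoints(np.array(P,float).reshape(-1,3),np.array(s["rvec"],float),np.array(s["tvec"],float),np.array(s["camera_matrix"],float),None)[0].reshape(-1,2)
E
python3 - <<'E'
from h import *
S=pickle.load(open("s0.pkl","rb"));T=S["top"]
im=T["pixels"][:,:,::-1]
a=cv2.resize(im[215:295,165:245],(400,400),interpolation=cv2.INTER_CUBIC)
b=cv2.resize(im[120:250,290:420],(520,520),interpolation=cv2.INTER_CUBIC)
sc=S["scene"]["pixels"][:,:,::-1]
c=cv2.resize(sc[245:305,390:510],(400,200),interpolation=cv2.INTER_CUBIC)
o=np.zeros((600,800,3),np.uint8);o[:400,:400]=a;o[400:600,:400]=c
o[:400,400:]=cv2.resize(b,(400,400));cv2.imwrite("pics/crop1.png",o)
hsv=cv2.cvtColor(im,cv2.COLOR_BGR2HSV)
m=cv2.inRange(hsv,(50,60,50),(95,255,255));
n,l,stt,ce=cv2.connectedComponentsWithStats(m)
for i in range(1,n):
    if stt[i,4]>80: print(stt[i],ce[i])
g=im.max(2);mm=((im.min(2)>90)).astype(np.uint8)
mm[:, :290]=0;mm[:,420:]=0;mm[:115]=0;mm[255:]=0
mm=cv2.morphologyEx(mm,cv2.MORPH_CLOSE,np.ones((9,9)))
cs=max(cv2.findContours(mm,0,2)[0],key=cv2.contourArea);r=cv2.minAreaRect(cs);B=cv2.boxPoints(r)
print(B);W=[ray(T,p,.018) for p in B];print(np.round(W,4))
print([np.linalg.norm(W[i]-W[(i+1)%4]).round(4) for i in range(4)])
E
```

```text
[453 107  25  25 194] [460.72164948 122.87113402]
[452 210  29  43 700] [465.27571429 230.35142857]
[181 233  41  47 631] [200.92393027 256.09191759]
[[280.15326 134.30418]
 [387.63464 113.83153]
 [409.44647 228.34355]
 [301.9651  248.81621]]
[[ 0.7447  0.1368  0.018 ]
 [ 0.7913 -0.1336  0.018 ]
 [ 0.5012 -0.1746  0.018 ]
 [ 0.4575  0.0893  0.018 ]]
[np.float64(0.2744), np.float64(0.293), np.float64(0.2674), np.float64(0.2911)]
```

View pics/crop1.png

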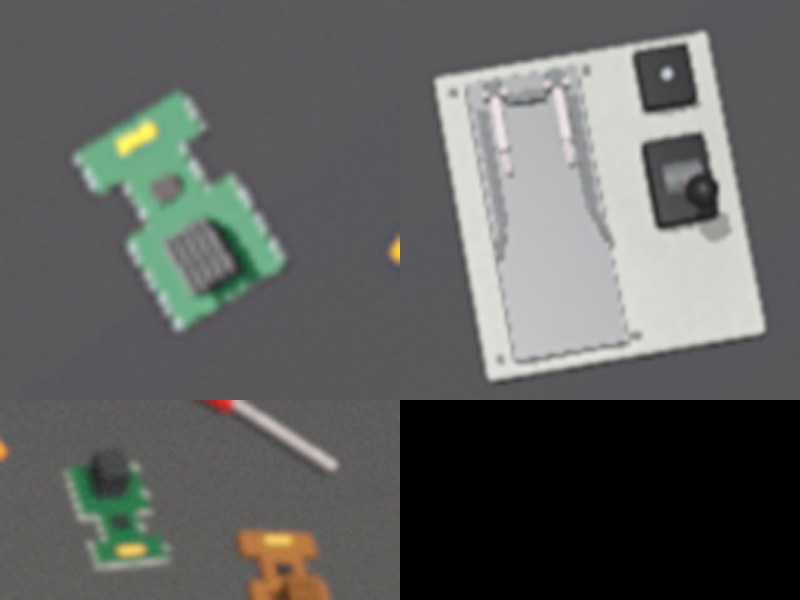

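The crop confirms it: the green board at (201,257) has notched sides and a dark finned heatsink at its rear (~(205,266)), with the bare end up-left at ~(193,242). Next I'll measure both poses accurately.

```bash
python3 - <<'E'
from h import *
S=pickle.load(open("s0.pkl","rb"));T=S["top"]
def rep(nm,m,s,z):
    cs=max(cv2.findContours(m,0,2)[0],key=cv2.contourArea)
    W=np.array([ray(s,p[0],z)[:2] for p in cs])*1000
    r=cv2.minAreaRect(W.astype(np.float32));print(nm,"c",np.round(r[0],1),"size",np.round(r[1],1),"ang",round(r[2],2),np.round(cv2.boxPoints(r),1).tolist())
for n in("top","scene"):
    s=S[n];im=s["pixels"][:,:,::-1];hsv=cv2.cvtColor(im,cv2.COLOR_BGR2HSV)
    m=cv2.inRange(hsv,(45,60,40),(95,255,255))
    roi=(slice(225,290),slice(172,232)) if n=="top" else (slice(255,300),slice(400,445))
    k=np.zeros_like(m);k[roi]=m[roi];k=cv2.morphologyEx(k,cv2.MORPH_CLOSE,np.ones((3,3)));rep(n+" module",k,s,.0065)
    if n=="top":
        # heatsink top: dark grey inside board
        d=((im.max(2).astype(int)-im.min(2)<30)).astype(np.uint8)*255;q=np.zeros_like(d);q[255:280,190:220]=d[255:280,190:220]
        # yellow pad
        y=cv2.inRange(hsv,(20,100,120),(35,255,255));q2=np.zeros_like(y);q2[roi]=y[roi]
        rep("yellow",q2,s,.007)
    b=((im.min(2)>165)).astype(np.uint8)*255;q=np.zeros_like(b)
    roi=(slice(122,252),slice(292,420)) if n=="top" else (slice(225,325),slice(210,330))
    print(np.percentile(im[roi].min(2),[5,25,50,75,95]))
    q[roi]=b[roi];rep(n+" base",q,s,.018)
s=S["top"]
g=cv2.cvtColor(s["pixels"],cv2.COLOR_RGB2GRAY)
print(g[200,310:415].tolist())
print(g[262:276,192:218].tolist())
E
```

```text
top module c [446.1 337.4] size [102.1  57.9] ang 30.59 [[387.3999938964844, 336.29998779296875], [416.8999938964844, 286.5], [504.70001220703125, 338.3999938964844], [475.29998779296875, 388.29998779296875]]
yellow c [481.1 358.5] size [ 7.8 20.6] ang 25.57 [[473.1000061035156, 366.1000061035156], [482.0, 347.5], [489.0, 350.8999938964844], [480.1000061035156, 369.5]]
[ 81.  88. 121. 194. 213.]
top base c [610.  -42.7] size [249.3 223.4] ang 8.54 [[470.20001220703125, 49.20000076293945], [503.29998779296875, -171.6999969482422], [749.9000244140625, -134.6999969482422], [716.7000122070312, 86.19999694824219]]
scene module c [444.1 338.7] size [97.2 57.6] ang 30.51 [[387.6000061035156, 338.79998779296875], [416.79998779296875, 289.20001220703125], [500.5, 338.5], [471.29998779296875, 388.1000061035156]]
[ 84.  92. 115. 172. 205.]
scene base c [608.7 -42.9] size [256.6 224.2] ang 8.48 [[465.20001220703125, 49.099998474121094], [498.29998779296875, -172.6999969482422], [752.0999755859375, -134.89999389648438], [719.0, 86.9000015258789]]
[125, 198, 219, 220, 220, 220, 219, 219, 221, 214,
[... 1509 characters left out ...]
7, 152, 153, 153, 156, 152, 128, 114, 130, 115, 125, 108, 96, 85, 62, 59, 64, 76, 79, 78, 92, 109], [87, 92, 132, 169, 161, 153, 152, 153, 154, 157, 144, 114, 126, 121, 105, 84, 60, 57, 62, 70, 85, 106, 98, 90, 90, 87], [87, 87, 114, 160, 156, 155, 153, 153, 153, 157, 153, 127, 110, 113, 87, 60, 54, 62, 77, 85, 105, 127, 109, 94, 85, 84], [90, 86, 94, 111, 136, 172, 163, 153, 153, 155, 155, 140, 106, 93, 91, 75, 71, 82, 106, 108, 111, 112, 93, 88, 87, 87], [90, 89, 85, 85, 132, 189, 174, 154, 152, 154, 153, 143, 127, 124, 131, 118, 91, 96, 123, 117, 101, 91, 87, 86, 88, 89], [89, 88, 87, 84, 118, 170, 171, 157, 153, 153, 154, 151, 151, 151, 154, 146, 112, 94, 98, 96, 90, 87, 87, 89, 88, 89]]
```

```bash
cat >> h.py <<'E'
def row(st,pos,yaw):
    "shift/turn in the tool frame for a tool-down target (pos mm)"
    R0=Ro.from_euler("xyz",st["tcp_rot"],degrees=True);R1=Ro.from_euler("xyz",[180,0,yaw],degrees=True)
    return np.round((R0.inv()*R1).as_rotvec(),3),np.round(R0.inv().apply(np.array(pos)-np.array(st["tcp_pos"])*1000),1)
def jig(p,o=(608.3,2.5),yaw=8.53):
    a=np.radians(yaw);return np.array([o[0]+p[0]*np.cos(a)-p[1]*np.sin(a),o[1]+p[0]*np.sin(a)+p[1]*np.cos(a),p[2]])
E
python3 - <<'E'
from h import *
from rig import sense
S=pickle.load(open("s0.pkl","rb"));T=S["top"]
a=np.radians(30.6);M=lambda x,y,z:np.array([446.1+x*np.cos(a)-y*np.sin(a),337.4+x*np.sin(a)+y*np.cos(a),z])/1000
for n in S:
    print(n,"heatsink top corners",proj(S[n],[M(-43,-12,37.5),M(-43,12,37.5),M(-13,12,37.5),M(-13,-12,37.5)]).round(1).tolist())
    print(" deck corners",proj(S[n],[jig(p)/1000 for p in [(-120,-45,40),(-120,45,40),(105,45,40),(105,-45,40)]]).round(1).tolist(),"knob",proj(S[n],jig((-38.4,-110,110.2))/1000).round(1))
for p in ([470,112],[455,140]): print("spray",ray(T,p,.17 if p[1]==112 else 0).round(3))
print("reel",ray(T,[222,138],.046).round(3))
# darker-than-board heatsink in both
for n,roi in(("top",(slice(245,285),slice(185,225))),("scene",(slice(252,285),slice(408,440)))):
    hsv=cv2.cvtColor(S[n]["pixels"],cv2.COLOR_RGB2HSV)[roi];m=((hsv[...,1]<60)&(hsv[...,2]>(95 if n=="top" else 0))&(hsv[...,2]<(150 if n=='top' else 75))).astype(np.uint8)
    k,l,s,c=cv2.connectedComponentsWithStats(m,connectivity=4);i=1+np.argmax(s[1:,4]);print(n,s[i],c[i]+[roi[1].start,roi[0].start])
st=sense();print(row(st,[500,-200,300],25),row(st,[420,323,110],30.6))
E
```

```text
scene heatsink top corners [[417.6, 259.3], [426.1, 258.6], [429.2, 267.0], [420.6, 267.7]]
 deck corners [[285.4, 238.5], [315.9, 244.9], [291.2, 310.0], [256.8, 301.9]] knob [[250.5 237.2]]
top heatsink top corners [[211.6, 268.2], [202.9, 273.6], [196.4, 262.9], [205.1, 257.5]]
 deck corners [[363.7, 230.5], [326.8, 236.9], [310.4, 146.6], [346.6, 140.5]] knob [[388.5 187.2]]
spray [ 0.739 -0.289  0.17 ]
spray [ 0.725 -0.305  0.   ]
reel [0.73  0.277 0.046]
top [ 13  14  14  15 120] [204.38333333 265.63333333]
scene [ 9  9 12 13 83] [421.68674699 267.93975904]
(array([-0.001, -0.   , -0.151]), array([ 423.4, -292. ,  -71.7])) (array([-0.001, -0.   , -0.248]), array([ 494. , -816.1,  118.8]))
```

apply_moves --pt "0 0 -0.15 420 -290 -72 85" --pt "0 0 -0.15 420 -290 -72 85" --pt "0 0 -0.15 420 -290 -72 85" --pt "0 0 -0.15 420 -290 -72 85" --pt "0 0 -0.15 420 -290 -72 85" --pt "0 0 -0.15 420 -290 -72 85" --pt "0 0 -0.15 420 -290 -72 85" --pt "0 0 -0.15 420 -290 -72 85" --pt "0 0 -0.15 420 -290 -72 85" --pt "0 0 -0.15 420 -290 -72 85" --newtons 60

```text
t: 0.93
tcp_pos: [0.4366, -0.2772, 0.287]
tcp_rot: [180.0, 0.0, 25.0]
wrist_force: [-0.4, -0.4, 0.4]
width: 0.0851
gripper_force: 0.0
```

```bash
python3 - <<'E'
from h import *
from rig import sense
st=sense();print(st["t"],st["tcp_pos"],st["tcp_rot"],np.round(st["joints"],1));print(row(st,[500,-100,300],25),row(st,[480,200,200],30.6))
E
```

```text
0.9333 [ 0.43658341 -0.27719761  0.28698603] [1.79998878e+02 9.61307758e-03 2.49622377e+01] [ 36.   16.8 -12.7 103.1   4.2  60.5 -43.4]
(array([ 0.   ,  0.   , -0.001]), array([ 132.3, -133.9,  -13. ])) (array([ 0.   ,  0.   , -0.098]), array([ 240.8, -414.3,   86.9]))
```

apply_moves --pt "0 0 -0.1 240 -414 87 70" --pt "0 0 -0.1 240 -414 87 70" --pt "0 0 -0.1 240 -414 87 70" --pt "0 0 -0.1 240 -414 87 70" --pt "0 0 -0.1 240 -414 87 70" --pt "0 0 -0.1 240 -414 87 70" --pt "0 0 -0.1 240 -414 87 70" --pt "0 0 -0.1 240 -414 87 70" --pt "0 0 -0.1 240 -414 87 70" --pt "0 0 -0.1 240 -414 87 70"

```text
t: 1.77
tcp_pos: [0.4722, 0.1312, 0.2118]
tcp_rot: [180.0, 0.0, 30.7]
wrist_force: [1.4, -0.2, 0.2]
width: 0.0701
gripper_force: 0.0
```

```bash
python3 - <<'E'
from h import *
from rig import sense
st=sense();print(st["tcp_pos"],st["tcp_rot"],np.round(st["joints"],1));print(row(st,[421,323,80],30.6),row(st,[421,323,34.5],30.6))
E
```

```text
[0.47217079 0.13115113 0.21177294] [1.79996327e+02 5.81179499e-03 3.06820691e+01] [ -2.4  20.4 -25.2 111.6  11.1  50.3 -92.7]
(array([0.   , 0.   , 0.001]), array([  53.9, -191.1,  131.8])) (array([0.   , 0.   , 0.001]), array([  53.9, -191.1,  177.3]))
```

apply_moves --pt "0 0 0 54 -191 100 55" --pt "0 0 0 54 -191 100 55" --pt "0 0 0 54 -191 100 55" --pt "0 0 0 54 -191 100 55" --pt "0 0 0 54 -191 100 55" --pt "0 0 0 54 -191 100 55" --pt "0 0 0 54 -191 130 55" --pt "0 0 0 54 -191 150 55" --pt "0 0 0 54 -191 150 55" --pt "0 0 0 54 -191 150 55"

```text
t: 2.6
tcp_pos: [0.421, 0.3208, 0.0618]
tcp_rot: [180.0, 0.1, 30.7]
wrist_force: [-0.1, -0.3, 1.2]
width: 0.0549
gripper_force: 0.0
```

```bash
python3 - <<'E'
from h import *
from rig import *
st=sense();print(st["tcp_pos"],st["tcp_rot"],st["wrist_force"]);print(row(st,[422,323,35],30.6))
s=snapshot("scene");cv2.imwrite("pics/g1.png",cv2.resize(s["pixels"][190:310,340:500,::-1],(640,480),interpolation=cv2.INTER_CUBIC))
E
```

```text
[0.42095062 0.32078678 0.0618115 ] [1.79986271e+02 1.13999203e-01 3.07094863e+01] [-0.13618957 -0.33186179  1.22170337]
(array([0.   , 0.002, 0.002]), array([ 2.1, -1.4, 26.8]))
```

View pics/g1.png

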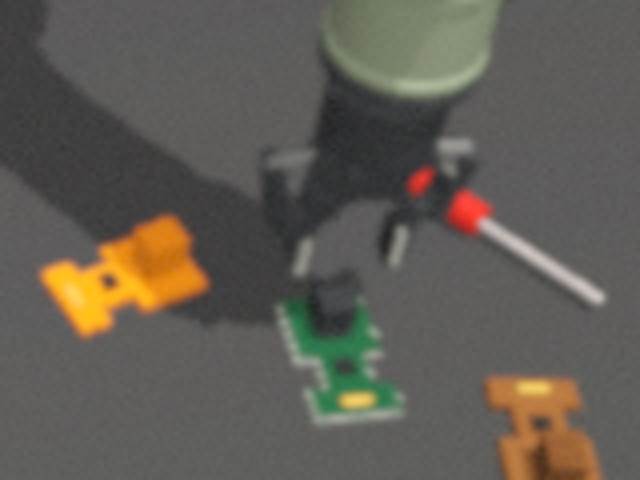

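The image shows the open fingers straddling the heatsink (~(335,300) in the crop), clear of the driver and the look-alikes. Descending and gripping.

apply_moves --pt "0 0.002 0 2 -1.5 13 55" --pt "0 0.002 0 2 -1.5 26 55" --pt "0 0.002 0 2 -1.5 26.5 50" --pt "0 0.002 0 2 -1.5 26.5 20" --pt "0 0.002 0 2 -1.5 26.5 10" --pt "0 0.002 0 2 -1.5 26.5 10" --pt "0 0.002 0 2 -1.5 26.5 10" --pt "0 0.002 0 2 -1.5 26.5 10" --pt "0 0.002 0 2 -1.5 26.5 10" --pt "0 0.002 0 2 -1.5 26.5 10" --newtons 60

```text
t: 3.48
tcp_pos: [0.4225, 0.3234, 0.0358]
tcp_rot: [-180.0, -0.1, 30.7]
wrist_force: [-0.1, 0.0, -0.1]
width: 0.0101
gripper_force: 0.0
```

```bash
python3 - <<'E'
from h import *
from rig import *
st=sense();print(st["tcp_pos"],st["tcp_rot"],st["wrist_force"],st["width"],st["gripper_force"])
E
```

```text
[0.42249072 0.32339985 0.035839  ] [-1.79999153e+02 -1.24925752e-01  3.06915001e+01] [-0.12361667  0.03875357 -0.09874083] 0.010083911864965168 0.0
```

```bash
python3 - <<'E'
from h import *
from rig import *
o=np.zeros((480,800,3),np.uint8)
s=snapshot("scene");o[:,:480]=cv2.resize(s["pixels"][230:310,380:460,::-1],(480,480),interpolation=cv2.INTER_CUBIC)
t=snapshot("top");o[:320,480:]=cv2.resize(t["pixels"][215:295,165:245,::-1],(320,320),interpolation=cv2.INTER_CUBIC)
cv2.imwrite("pics/g2.png",o);st=sense();print(st["width"],st["gripper_force"])
E
```

```text
0.010044867803798811 0.0
```

View pics/g2.png

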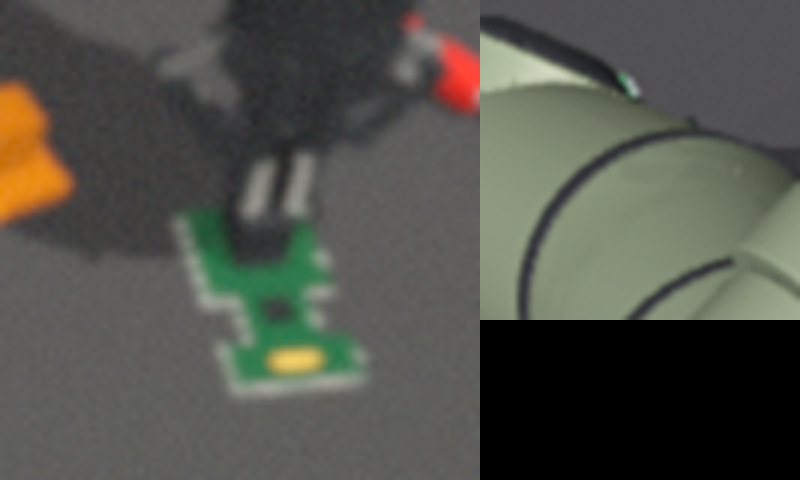

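```bash
python3 - <<'E'
from h import *
from rig import *
S=pickle.load(open("s0.pkl","rb"));s=S["scene"];st=sense();p=np.array(st["tcp_pos"])
R=Ro.from_euler("xyz",st["tcp_rot"],degrees=True)
cr=lambda q:((q-[380,230])*6).round().tolist()
a=np.radians(30.6);M=lambda x,y,z:np.array([446.1+x*np.cos(a)-y*np.sin(a),337.4+x*np.sin(a)+y*np.cos(a),z])/1000
for n,l in(("tip",[0,0,.022]),("tip+x",[.011,0,.022]),("tip-x",[-.011,0,.022]),("tcp",[0,0,0]),("tcp+x",[.011,0,0])): print(n,cr(proj(s,p+R.apply(l))))
print("top",cr(proj(s,[M(x,y,37.5) for x,y in((-43,-12),(-43,12),(-13,12),(-13,-12))])),"front bottom",cr(proj(s,[M(-13,12,6.5),M(-13,-12,6.5)])),"rear bottom",cr(proj(s,[M(-43,12,6.5),M(-43,-12,6.5)])))
print("plate",cr(proj(s,[M(50,30,6.5),M(50,-30,6.5),M(-50,30,6.5),M(-50,-30,6.5)])))
E
```

```text
tip [[251.0, 233.0]]
tip+x [[258.0, 251.0]]
tip-x [[245.0, 214.0]]
tcp [[260.0, 202.0]]
tcp+x [[267.0, 220.0]]
top [[226.0, 176.0], [276.0, 171.0], [295.0, 222.0], [244.0, 226.0]] front bottom [[282.0, 265.0], [232.0, 269.0]] rear bottom [[264.0, 214.0], [214.0, 219.0]]
plate [[362.0, 372.0], [231.0, 384.0], [297.0, 200.0], [173.0, 211.0]]
```

```bash
python3 - <<'E'
from h import *
S=pickle.load(open("s0.pkl","rb"));s=S["scene"]
for n,x,y in(("g1 want 427,257",430.5,326.5),("g2 want 426,265.8",432,329)):
    print(n,[(z,proj(s,[x/1000,y/1000,z/1000]).round(1).tolist()) for z in(14,30,40,50,60,70)])
E
```

```text
g1 want 427,257 [(14, [[422.2, 271.1]]), (30, [[423.3, 267.4]]), (40, [[423.9, 265.1]]), (50, [[424.6, 262.7]]), (60, [[425.3, 260.3]]), (70, [[426.0, 257.9]])]
g2 want 426,265.8 [(14, [[423.0, 271.8]]), (30, [[424.0, 268.1]]), (40, [[424.7, 265.8]]), (50, [[425.4, 263.4]]), (60, [[426.1, 261.0]]), (70, [[426.8, 258.6]])]
```

apply_moves --pt "0 0 0 0 0 -50 10" --pt "0 0 0 0 0 -50 10" --pt "0 0 0 0 0 -50 10" --pt "0 0 0 0 0 -50 30"

```text
t: 3.92
tcp_pos: [0.4227, 0.3235, 0.0863]
tcp_rot: [-180.0, -0.2, 30.7]
wrist_force: [-0.2, 0.1, 0.5]
width: 0.0211
gripper_force: 0.0
```

```bash
python3 - <<'E'
from h import *
from rig import *
s=snapshot("scene");t=snapshot("top");st=sense();print(st["tcp_pos"],st["tcp_rot"],st["width"],np.round(st["joints"],1))
o=np.zeros((480,800,3),np.uint8)
o[:,:480]=cv2.resize(s["pixels"][210:310,370:470,::-1],(480,480),interpolation=cv2.INTER_CUBIC)
o[:320,480:]=cv2.resize(t["pixels"][215:295,165:245,::-1],(320,320),interpolation=cv2.INTER_CUBIC)
cv2.imwrite("pics/g3.png",o);print(row(st,[422,323,85],30.6))
E
```

```text
[0.42215939 0.32309567 0.08524234] [ 1.79991021e+02 -8.41584074e-02  3.06917208e+01] 0.02998807558208679 [ -27.4   34.6  -22.4  111.5   20.7   37.7 -122.1]
(array([ 0.   , -0.001,  0.002]), array([-0.2,  0. ,  0.2]))
```

View pics/g3.png

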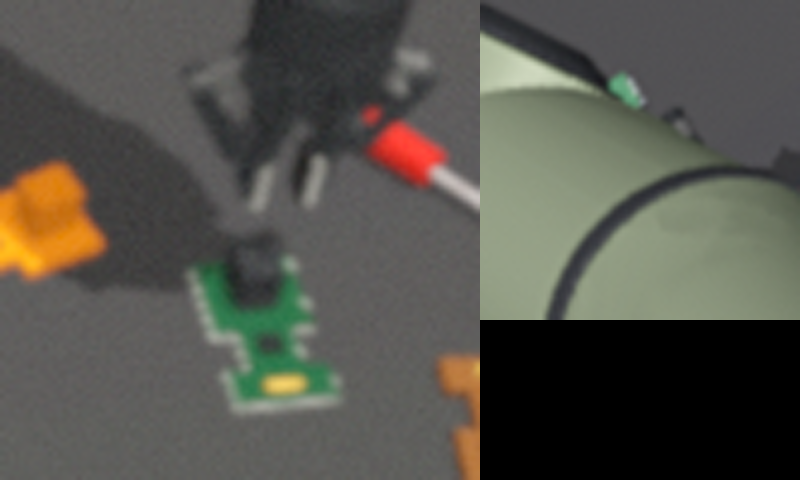

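The pads' tips, cast back at the tool's known x,y, come out about 5 mm above TCP height: ~92 mm at TCP 85, ~40 mm at TCP 36. So they closed just above the heatsink at 37.5 mm, touching nothing. I'll straddle again and go lower in small steps while watching the force.

apply_moves --pt "0 0 0 0 0 0 50" --pt "0 0 0 0 0 0 50" --pt "0 0 0 0 0 20 50" --pt "0 0 0 0 0 40 50" --pt "0 0 0 0 0 50 50" --pt "0 0 0 0 0 52 50" --pt "0 0 0 0 0 54 50" --pt "0 0 0 0 0 56 50" --pt "0 0 0 0 0 56 50"

```text
t: 4.77
tcp_pos: [0.4226, 0.3236, 0.0301]
tcp_rot: [-180.0, -0.1, 30.7]
wrist_force: [-0.2, 1.3, -0.9]
width: 0.0502
gripper_force: 0.0
```

```bash
python3 - <<'E'
from h import *
from rig import *
s=snapshot("scene");st=sense();print(st["tcp_pos"],st["tcp_rot"],st["width"],st["wrist_force"])
cv2.imwrite("pics/g4.png",cv2.resize(s["pixels"][220:300,380:460,::-1],(600,600),interpolation=cv2.INTER_CUBIC))
E
```

```text
[0.42264716 0.32358799 0.03019294] [-1.79993397e+02 -1.54459155e-01  3.06931557e+01] 0.050081915281185996 [0.84462318 0.31539683 0.07863292]
```

View pics/g4.png

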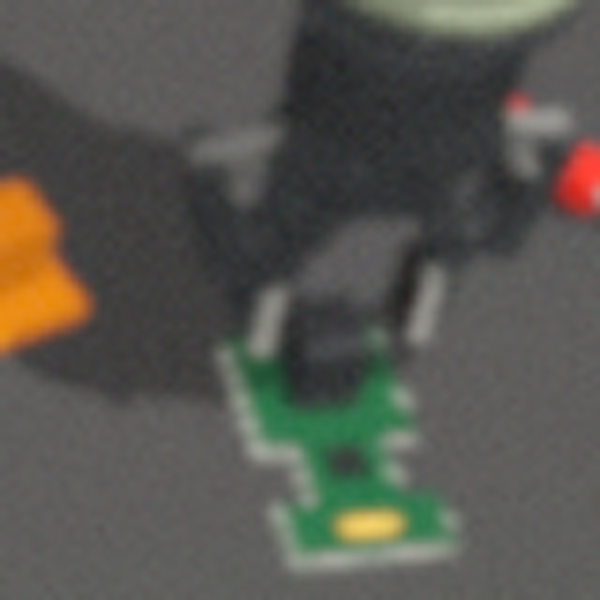

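The strips' ends (262,355) and (418,340) straddle the heatsink, but only at about its top height. Continuing down.

apply_moves --pt "0 0 0 0 0 3 46" --pt "0 0 0 0 0 6 46" --pt "0 0 0 0 0 9 46" --pt "0 0 0 0 0 12 46" --pt "0 0 0 0 0 12 46"

```text
t: 5.23
tcp_pos: [0.4222, 0.3232, 0.0171]
tcp_rot: [180.0, -0.1, 30.7]
wrist_force: [0.3, -0.1, -0.3]
width: 0.0458
gripper_force: 0.0
```

apply_moves --pt "0 0 0 0 0 2 46" --pt "0 0 0 0 0 4 46" --pt "0 0 0 0 0 4 46"

```text
t: 5.48
tcp_pos: [0.4223, 0.3233, 0.0133]
tcp_rot: [180.0, -0.1, 30.7]
wrist_force: [0.6, -0.6, -0.6]
width: 0.046
gripper_force: 0.0
```

apply_moves --pt "0 0 0 0 0 2 46" --pt "0 0 0 0 0 3 46" --pt "0 0 0 0 0 3 15" --pt "0 0 0 0 0 3 10" --pt "0 0 0 0 0 3 10" --pt "0 0 0 0 0 3 10" --pt "0 0 0 0 0 3 10" --newtons 60

```text
t: 6.07
tcp_pos: [0.4224, 0.3235, 0.0108]
tcp_rot: [-180.0, -0.1, 30.7]
wrist_force: [-1.1, -0.9, 4.6]
width: 0.0228
gripper_force: 59.4
```

```bash
python3 - <<'E'
from h import *
from rig import *
s=snapshot("scene");st=sense();print(st["tcp_pos"],st["tcp_rot"],st["width"],st["wrist_force"],st["gripper_force"])
cv2.imwrite("pics/g5.png",cv2.resize(s["pixels"][220:300,380:460,::-1],(600,600),interpolation=cv2.INTER_CUBIC))
E
```

```text
[0.42247102 0.32347654 0.01081435] [-1.79997037e+02 -1.23457272e-01  3.06973451e+01] 0.023041782593653182 [-1.37835405 -1.33851976  5.24930485] 59.509257674217224
```

Gripped at 23 mm with 59 N. The fingertips touch the board lightly (5 N), so the real height reference is: underside = TCP − 10.8 mm. Lifting.

apply_moves --pt "0 0 0 0 0 -5 10" --pt "0 0 0 0 0 -15 10" --pt "0 0 0 0 0 -35 10" --pt "0 0 0 0 0 -60 10" --pt "0 0 0 0 0 -85 10" --pt "0 0 0 0 0 -90 10" --pt "0 0 0 0 0 -90 10" --newtons 80

```text
t: 6.7
tcp_pos: [0.4232, 0.3238, 0.1028]
tcp_rot: [-180.0, -0.3, 30.7]
wrist_force: [-0.5, -0.5, -1.8]
width: 0.0224
gripper_force: 78.9
```

```bash
python3 - <<'E'
from h import *
from rig import *
st=sense();print(st["tcp_pos"],st["tcp_rot"],st["width"],st["wrist_force"],st["gripper_force"],np.round(st["joints"],1));print(jig((-98,0,0)),row(st,[*jig((-98,0,0))[:2],101],8.53))
E
```

```text
[0.42316594 0.32379062 0.10280436] [-179.9813747    -0.30408837   30.67468235] 0.022424408300119526 [-0.45712858 -0.49142349 -1.82445397] 78.85237455368042 [ -26.6   33.   -23.3  111.    19.9   39.6 -121.3]
[511.38404317 -12.03606936   0.        ] (array([-0.001, -0.005,  0.386]), array([-95.5, 333.8,   1.2]))
```

apply_moves --pt "0 0 0.04 -10 35 0 10" --pt "0 0 0.1 -20 70 0 10" --pt "0 0 0.16 -32 110 0 10" --pt "0 0 0.22 -44 150 0 10" --pt "0 0 0.27 -55 190 0 10" --pt "0 0 0.32 -66 230 0 10" --pt "0 0 0.36 -78 270 0 10" --pt "0 0 0.386 -87 305 0 10" --pt "0 0 0.386 -95.5 334 0 10" --pt "0 0 0.386 -95.5 334 0 10"

```text
t: 7.53
tcp_pos: [0.5109, -0.0193, 0.0995]
tcp_rot: [179.9, -0.0, 8.2]
wrist_force: [-0.4, -0.8, -1.6]
width: 0.0226
gripper_force: 79.2
```

```bash
python3 - <<'E'
from h import *
from rig import *
s=snapshot("scene");t=snapshot("top");st=sense();print(st["tcp_pos"],st["tcp_rot"],st["width"],st["wrist_force"],np.round(st["joints"],1))
print(row(st,[*jig((-98,0,0))[:2],60],8.53))
pickle.dump({"scene":s,"top":t},open("s1.pkl","wb"))
o=np.zeros((480,800,3),np.uint8)
o[:,:480]=cv2.resize(s["pixels"][205:325,215:335,::-1],(480,480),interpolation=cv2.INTER_CUBIC)
o[:320,480:]=cv2.resize(t["pixels"][120:260,290:430,::-1],(320,320),interpolation=cv2.INTER_CUBIC)
cv2.imwrite("pics/g6.png",o)
E
```

```text
[ 0.51019235 -0.0137784   0.09963275] [-1.79950269e+02 -2.62450725e-02  8.44227774e+00] 0.022391196548850873 [ 0.02955402  1.6010347  -1.68505406] [   8.3   31.2  -17.7  114.3   15.2   36.7 -100.9]
(array([-0.001, -0.   , -0.002]), array([ 1.4, -1.5, 39.6]))
```

View pics/g6.png

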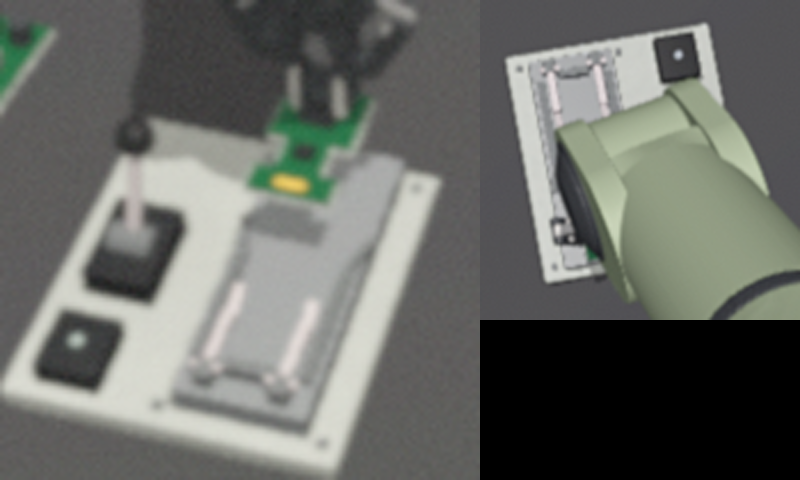

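```bash
python3 - <<'E'
from h import *
S=pickle.load(open("s1.pkl","rb"));s=S["scene"]
a=np.radians(8.53);o=np.array([608.3,2.5])
def tj(P): d=P[:2]*1000-o;return np.round([d[0]*np.cos(a)+d[1]*np.sin(a),-d[0]*np.sin(a)+d[1]*np.cos(a)],1)
hsv=cv2.cvtColor(s["pixels"],cv2.COLOR_RGB2HSV);m=cv2.inRange(hsv,(18,100,120),(35,255,255));m[:240]=0;m[262:]=0;m[:,:270]=0;m[:,310:]=0
M=cv2.moments(m);c=(M["m10"]/M["m00"],M["m01"]/M["m00"]);print(c,[ (z,tj(ray(s,c,z/1000)).tolist()) for z in(80,96,110,120)])
g=cv2.inRange(hsv,(45,60,40),(95,255,255));g[:222]=0;g[262:]=0;g[:,:268]=0;g[:,312:]=0
cs=max(cv2.findContours(g,0,2)[0],key=cv2.contourArea)[:,0]
for z in(95,):
    W=np.array([tj(ray(s,p,z/1000)) for p in cs]);r=cv2.minAreaRect(W.astype(np.float32));print(z,r,W.min(0),W.max(0))
    f=W[W[:,0]>W[:,0].max()-12];print("front y range",f.min(0),f.max(0))
E
```

```text
(287.09090909090907, 250.57575757575756) [(80, [-44.8, -13.1]), (96, [-31.6, -7.9]), (110, [-20.0, -3.4]), (120, [-11.7, -0.1])]
95 ((-71.94703674316406, -8.850912094116211), (96.71163177490234, 57.39250564575195), 1.3104606866836548) [-120.9  -37.7] [-23.9  19.6]
front y range [-35.1 -34.1] [-23.9  18. ]
```

apply_moves --pt "0 0 0 0 -4 8 10" --pt "0 0 0 0 -6.5 18 10" --pt "0 0 0 0 -6.5 28 10" --pt "0 0 0 0 -6.5 35 10" --pt "0 0 0 0 -6.5 40 10" --pt "0 0 0 0 -6.5 40 10" --pt "0 0 0 0 -6.5 40 10" --pt "0 0 0 0 -6.5 40 10"

```text
t: 8.3
tcp_pos: [0.51, -0.0061, 0.0607]
tcp_rot: [-180.0, -0.1, 8.6]
wrist_force: [-0.5, -0.1, -0.6]
width: 0.0225
gripper_force: 79.1
```

```bash
cat >> h.py <<'E'
def tj(P):
    a=np.radians(8.53);d=P[:2]*1000-np.array([608.3,2.5]);return np.round([d[0]*np.cos(a)+d[1]*np.sin(a),-d[0]*np.sin(a)+d[1]*np.cos(a)],1)
def meas(s,z,y0=222,y1=275):
    hsv=cv2.cvtColor(s["pixels"],cv2.COLOR_RGB2HSV);m=cv2.inRange(hsv,(18,100,120),(35,255,255));m[:y0]=0;m[y1+45:]=0;m[:,:255]=0;m[:,325:]=0
    M=cv2.moments(m);c=(M["m10"]/M["m00"],M["m01"]/M["m00"]);print("yellow",np.round(c,1),tj(ray(s,c,z/1000+.0005)))
    g=cv2.inRange(hsv,(45,60,40),(95,255,255));g[:y0]=0;g[y1+45:]=0;g[:,:255]=0;g[:,325:]=0
    cs=max(cv2.findContours(g,0,2)[0],key=cv2.contourArea)[:,0]
    W=np.array([tj(ray(s,p,z/1000)) for p in cs]);r=cv2.minAreaRect(W.astype(np.float32));print("rect",np.round(r[0],1),np.round(r[1],1),round(r[2],1),W.min(0),W.max(0))
E
cat > m.py <<'E'
import sys
from h import *
from rig import *
z=float(sys.argv[1]);s=snapshot("scene");t=snapshot("top");st=sense();p=np.array(st["tcp_pos"]);print("tcp",p.round(4),"jig",tj(p),np.round(st["tcp_rot"],2),st["width"],np.round(st["wrist_force"],1),np.round(st["ft_torque"],2),st["t"])
meas(s,z);pickle.dump({"scene":s,"top":t},open("s2.pkl","wb"))
E
python3 m.py 56
```

```text
tcp [ 0.51   -0.0062  0.0609] jig [-98.5   6. ] [-1.7996e+02 -1.4000e-01  8.5700e+00] 0.022260180485220125 [ 1.3  0.2 -1.1] [-0.03  0.    0.07] 8.4
yellow [292.7 261.5] [-31.6   5.9]
rect [-71.2   6.1] [95.8 53.5] 0.2 [-119.2  -20.7] [-23.4  32.8]
```

apply_moves --pt "0 0 0 0 3 0 10" --pt "0 0 0 0 6 0 10" --pt "0 0 0 0 6 0 10" --pt "0 0 0 0 6 3 10" --pt "0 0 0 0 6 6 10" --pt "0 0 0 0 6 8 10" --pt "0 0 0 0 6 8 10" --pt "0 0 0 0 6 8 10"

```text
t: 9.07
tcp_pos: [0.5105, -0.012, 0.0522]
tcp_rot: [-179.9, -0.1, 8.6]
wrist_force: [0.8, 0.2, -1.8]
width: 0.0223
gripper_force: 79.1
```

```bash
python3 m.py 48.5
```

```text
tcp [ 0.5107 -0.012   0.0525] jig [-98.7   0.1] [-1.7995e+02 -1.0000e-01  8.5900e+00] 0.022400503588354218 [ 0.4 -0.7 -2.1] [-0.01  0.    0.04] 9.1667
yellow [290.9 263. ] [-31.    0.6]
rect [-71.6  -0.2] [98. 54.] 0.2 [-120.7  -27.3] [-22.7  26.9]
```

apply_moves --pt "0 0 0 0 0 0.7 10" --pt "0 0 0 0 0 1.2 10" --pt "0 0 0 0 0 1.2 10" --pt "0 0 0 0 0 1.2 10"

```text
t: 9.5
tcp_pos: [0.5107, -0.0121, 0.0513]
tcp_rot: [-180.0, -0.1, 8.6]
wrist_force: [-1.0, -0.6, -1.2]
width: 0.0225
gripper_force: 79.1
```

apply_moves --pt "0 0 0 0 0 0.5 10" --pt "0 0 0 0 0 0.5 10" --pt "0 0 0 0 0 0.5 10"

```text
t: 9.75
tcp_pos: [0.5108, -0.0121, 0.0509]
tcp_rot: [-180.0, -0.1, 8.6]
wrist_force: [-1.4, 0.2, 3.9]
width: 0.0224
gripper_force: 79.4
```

In contact with the deck at the predicted height. Sliding forward.

apply_moves --pt "0 0 0 4 0 0 10" --pt "0 0 0 9 0 0 10" --pt "0 0 0 14 0 0 10" --pt "0 0 0 19 0 0 10" --pt "0 0 0 24 0 0 10" --pt "0 0 0 29 0 0 10" --pt "0 0 0 34 0 0 10" --pt "0 0 0 38 0 0 10" --pt "0 0 0 40 0 0 10" --pt "0 0 0 40 0 0 10"

```text
t: 10.58
tcp_pos: [0.551, -0.0059, 0.0509]
tcp_rot: [-179.9, -0.1, 8.6]
wrist_force: [0.9, -0.0, 4.4]
width: 0.0226
gripper_force: 79.8
```

```bash
python3 m.py 46.5
```

```text
tcp [ 0.5507 -0.006   0.0509] jig [-58.2   0.2] [-1.7995e+02 -1.5000e-01  8.5900e+00] 0.022575675333029375 [ 1.6 -0.6  4.1] [ 0.03 -0.23  0.02] 10.6833
yellow [286.1 274.9] [9.3 0.5]
rect [-29.4  -0.6] [93.7 54.5] 0.8 [-76.6 -27.6] [17.3 27.2]
```

apply_moves --pt "0 0 0 3 0 0 10" --pt "0 0 0 6 0 0 10" --pt "0 0 0 10 0 0 10" --pt "0 0 0 14 0 0 10" --pt "0 0 0 18 0 0 10" --pt "0 0 0 22 0 0 10" --pt "0 0 0 26 0 0 10" --pt "0 0 0 30 0 0 10" --pt "0 0 0 34 0 0 10" --pt "0 0 0 38 0 0 10"

```text
t: 11.52
tcp_pos: [0.5869, -0.0007, 0.0509]
tcp_rot: [-180.0, 0.0, 8.6]
wrist_force: [-7.6, -0.6, 10.3]
width: 0.0225
gripper_force: 80.6
```

```bash
python3 m.py 46.5
```

```text
tcp [ 5.879e-01 -5.000e-04  5.090e-02] jig [-20.7   0. ] [-1.7996e+02 -8.0000e-02  8.5800e+00] 0.0224745868935795 [-0.9 -0.5  4.3] [-0.17  0.05  0.01] 11.6167
yellow [281.5 285.7] [45.7 -0. ]
rect [7.4 2.3] [86.5 58.9] 8.8 [-39.6 -29.2] [53.8 26.8]
```

apply_moves --pt "0 0 0 4 0 0 10" --pt "0 0 0 8 0 0 10" --pt "0 0 0 12 0 0 10" --pt "0 0 0 16 0 0 10" --pt "0 0 0 19 0 0 10" --pt "0 0 0 20 0 0 10" --pt "0 0 0 21 0 0 10" --pt "0 0 0 21.5 0 0 10" --pt "0 0 0 21.5 0 0 10"

```text
t: 12.37
tcp_pos: [0.6091, 0.0028, 0.051]
tcp_rot: [-180.0, -0.1, 8.6]
wrist_force: [-0.3, -0.2, 3.5]
width: 0.0224
gripper_force: 79.9
```

```bash
python3 m.py 46.5
```

```text
tcp [0.6091 0.0028 0.051 ] jig [0.8 0.1] [-1.7996e+02 -1.1000e-01  8.5800e+00] 0.02224614489148193 [ 0.1 -0.3  3.4] [-0.06 -0.02 -0.02] 12.4667
yellow [278.8 292.6] [68.1  0.5]
rect [27.9  3. ] [87.5 54.9] 6.2 [-18.4 -26.2] [74.2 26.8]
```

apply_moves --pt "0 0 0 0.7 0 0 10" --pt "0 0 0 1.4 0 0 10" --pt "0 0 0 1.4 0 0 10"

```text
t: 12.72
tcp_pos: [0.6105, 0.003, 0.0509]
tcp_rot: [-180.0, -0.1, 8.6]
wrist_force: [-2.3, -1.6, 2.8]
width: 0.0222
gripper_force: 79.8
```

apply_moves --pt "0 0 0 0.5 0 0 10" --pt "0 0 0 1 0 0 10" --pt "0 0 0 1 0 0 10"

```text
t: 12.97
tcp_pos: [0.6105, 0.0029, 0.0509]
tcp_rot: [-180.0, 0.0, 8.6]
wrist_force: [-8.2, -0.4, 10.1]
width: 0.0227
gripper_force: 80.6
```

apply_moves --pt "0 0 0 0.5 0 0 10" --pt "0 0 0 1 0 0 10" --pt "0 0 0 1 0 0 10"

```text
t: 13.22
tcp_pos: [0.6106, 0.0029, 0.0509]
tcp_rot: [-180.0, 0.1, 8.6]
wrist_force: [-15.8, -1.5, 16.4]
width: 0.0226
gripper_force: 81.5
```

At the stop: the TCP stands still at jig x ≈ 2.2 (expected 2) while the force climbs to 16 N. Unloading, opening and rising.

apply_moves --pt "0 0 0 -1 0 -0.3 10" --pt "0 0 0 -1.7 0 -0.4 10" --pt "0 0 0 -1.7 0 -0.4 10" --pt "0 0 0 -1.7 0 -0.4 30" --pt "0 0 0 -1.7 0 -0.4 40" --pt "0 0 0 -1.7 0 -0.4 40" --pt "0 0 0 -1.7 0 -10 40" --pt "0 0 0 -1.7 0 -30 40" --pt "0 0 0 -1.7 0 -60 40" --pt "0 0 0 -1.7 0 -90 40"

```text
t: 14.05
tcp_pos: [0.6102, 0.0031, 0.1423]
tcp_rot: [-179.9, -0.1, 8.6]
wrist_force: [0.1, 0.4, 0.5]
width: 0.0398
gripper_force: 0.0
```

apply_moves --pt "0 0 0 -40 0 -30 40" --pt "0 0 0 -80 0 -40 40" --pt "0 0 0 -120 0 -40 20" --pt "0 0 0 -120 0 -40 0" --pt "0 0 0 -120 0 -40 0"

```text
t: 14.47
tcp_pos: [0.4901, -0.0158, 0.1821]
tcp_rot: [180.0, -0.1, 8.5]
wrist_force: [0.9, 0.3, -0.3]
width: 0.0044
gripper_force: 0.0
```

```bash
python3 m.py 46.5; python3 - <<'E'
from h import *
S=pickle.load(open("s2.pkl","rb"));s=S["scene"];t=S["top"]
o=np.zeros((480,800,3),np.uint8)
o[:,:480]=cv2.resize(s["pixels"][225:325,215:315,::-1],(480,480),interpolation=cv2.INTER_CUBIC)
o[:320,480:]=cv2.resize(t["pixels"][120:220,290:390,::-1],(320,320),interpolation=cv2.INTER_CUBIC)
cv2.imwrite("pics/g7.png",o)
for n,p in(("home front",(80,0,46.5)),("nose L",(48,25,41.5)),("nose L up",(48,25,46.5)),("nose R",(48,-25,41.5)),("yellow",(71,0,47))): print(n,((proj(s,jig(p)/1000)-[215,225])*4.8).round(0).tolist())
E
```

```text
tcp [ 0.4926 -0.015   0.1816] jig [-117.    -0.2] [-179.97   -0.2     8.57] -0.00014973404298632912 [ 1.  -0.1  0.6] [-0.    0.03  0.01] 14.5667
yellow [278.6 292.9] [69.2  0.4]
rect [27.4  1.7] [90.4 55.1] 4.4 [-18.8 -27.8] [74.2 26.8]
home front [[298.0, 343.0]]
nose L [[363.0, 311.0]]
nose L up [[362.0, 305.0]]
nose R [[274.0, 291.0]]
yellow [[304.0, 329.0]]
```

View pics/g7.png

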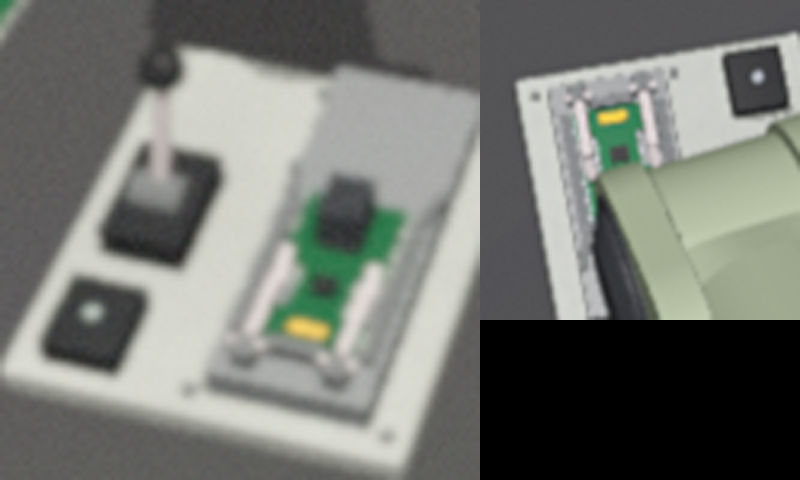

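The picture shows the module at the back stop, with both clip arms lying down over the notches (noses ~(290,285) and (365,300)). The lever is still off. A quick numeric check, then the approach to the lever.

```bash
python3 - <<'E'
from h import *
from rig import *
S=pickle.load(open("s2.pkl","rb"));t=S["top"]
hsv=cv2.cvtColor(t["pixels"],cv2.COLOR_RGB2HSV);m=cv2.inRange(hsv,(18,100,120),(35,255,255));m[:130]=0;m[200:]=0;m[:,:300]=0;m[:,400:]=0
M=cv2.moments(m);c=(M["m10"]/M["m00"],M["m01"]/M["m00"]);print("top yellow",c,tj(ray(t,c,.047)),"want 71,0")
st=sense();print(st["tcp_pos"],row(st,jig((-78,-110,182)),8.53),row(st,jig((-78,-110,98)),8.53))
s=S["scene"];g=cv2.cvtColor(s["pixels"],cv2.COLOR_RGB2GRAY)[228:250,238:262];ys,xs=np.where(g<70);c=(xs.mean()+238,ys.mean()+228);print("knob",c,tj(ray(s,c,.110)),"pred",proj(s,jig((-38.4,-110,110.2))/1000))
E
```

```text
top yellow (331.02702702702703, 156.1081081081081) [71.3  0.3] want 71,0
[ 0.49260891 -0.01501404  0.18161001] (array([-0.   , -0.003,  0.001]), array([ 38.9, 109.9,  -0.3])) (array([-0.   , -0.003,  0.001]), array([ 38.6, 109.9,  83.7]))
knob (np.float64(251.82575757575756), np.float64(233.21969696969697)) [ -53.1 -112.2] pred [[250.54149526 237.23808483]]
```

apply_moves --pt "0 0 0 13 35 0 0" --pt "0 0 0 26 70 0 0" --pt "0 0 0 38 105 0 0" --pt "0 0 0 38 110 0 0" --pt "0 0 0 38 110 20 0" --pt "0 0 0 38 110 45 0" --pt "0 0 0 38 110 70 0" --pt "0 0 0 38 110 83 0" --pt "0 0 0 38 110 84 0" --pt "0 0 0 38 110 84 0"

```text
t: 15.4
tcp_pos: [0.5464, -0.1177, 0.0962]
tcp_rot: [-179.9, -0.0, 8.6]
wrist_force: [-0.0, 0.0, 0.2]
width: 0.0004
gripper_force: 0.0
```

```bash
python3 m.py 46.5
```

```text
tcp [ 0.5469 -0.1179  0.0975] jig [ -78.6 -110. ] [-1.7997e+02 -1.7000e-01  8.5900e+00] -0.00015276107574920472 [ 0.4  0.5 -0.1] [-0.04 -0.01  0.03] 15.5
yellow [278.7 292.9] [69.1  0.7]
rect [27.4  2. ] [90.4 55.9] 4.4 [-18.8 -27.8] [74.2 27.3]
```

apply_moves --pt "0 0 0 8 0 0 0" --pt "0 0 0 16 0 0 0" --pt "0 0 0 24 0 0 0" --pt "0 0 0 32 0 0 0" --pt "0 0 0 40 0 0 0" --pt "0 0 0 48 0 0 0" --pt "0 0 0 56 0 0 0" --pt "0 0 0 64 0 0 0" --pt "0 0 0 72 0 0 0" --pt "0 0 0 78 0 0 0"

```text
t: 16.33
tcp_pos: [0.624, -0.1061, 0.0967]
tcp_rot: [-179.9, -0.1, 8.6]
wrist_force: [-1.3, 0.1, -0.1]
width: -0.0001
gripper_force: 0.4
```

apply_moves --pt "0 0 0 3 0 0 0" --pt "0 0 0 5 0 0 0" --pt "0 0 0 7 0 0 0" --pt "0 0 0 7 0 0 0"

```text
t: 16.67
tcp_pos: [0.6302, -0.1053, 0.0969]
tcp_rot: [-180.0, -0.1, 8.6]
wrist_force: [0.3, 0.7, 0.6]
width: 0.0003
gripper_force: 0.0
```

apply_moves --pt "0 0 0 2 0 0 0" --pt "0 0 0 4 0 0 0" --pt "0 0 0 5 0 0 0" --pt "0 0 0 5 0 0 0"

```text
t: 17.0
tcp_pos: [0.6352, -0.1046, 0.0969]
tcp_rot: [-180.0, -0.1, 8.6]
wrist_force: [0.2, 1.0, -0.2]
width: 0.0003
gripper_force: 0.0
```

apply_moves --pt "0 0 0 1.5 0 0 0" --pt "0 0 0 3 0 0 0" --pt "0 0 0 3 0 0 0"

```text
t: 17.25
tcp_pos: [0.6382, -0.1041, 0.0969]
tcp_rot: [-180.0, -0.1, 8.6]
wrist_force: [-0.1, 0.0, -0.9]
width: -0.0002
gripper_force: 0.1
```

apply_moves --pt "0 0 0 1 0 0 0" --pt "0 0 0 2 0 0 0" --pt "0 0 0 2 0 0 0"

```text
t: 17.5
tcp_pos: [0.6391, -0.104, 0.0967]
tcp_rot: [-179.9, 0.0, 8.6]
wrist_force: [-6.5, 0.2, 2.6]
width: 0.0001
gripper_force: 3.3
```

apply_moves --pt "0 0 0 1 0 0 0" --pt "0 0 0 2 0 0 0" --pt "0 0 0 2 0 0 0"

```text
t: 17.75
tcp_pos: [0.6396, -0.104, 0.0965]
tcp_rot: [-179.9, 0.2, 8.6]
wrist_force: [-17.6, -1.0, 10.2]
width: 0.0002
gripper_force: 8.9
```

```bash
python3 m.py 46.5; python3 - <<'E'
from h import *
s=pickle.load(open("s2.pkl","rb"))["scene"]
for n,x in(("off",-38.4),("on",38.4)):print(n,proj(s,jig((x,-110,110.2))/1000).round(1))
cv2.imwrite("pics/g8.png",cv2.resize(s["pixels"][205:325,205:325,::-1],(600,600),interpolation=cv2.INTER_CUBIC))
E
```

```text
tcp [ 0.6396 -0.104   0.0966] jig [  15.1 -110. ] [-179.95    0.19    8.56] -6.745141342533488e-05 [-16.7  -0.9   8.6] [-0.17  3.7   0.03] 17.85
yellow [278.6 292.9] [69.2  0.4]
rect [28.   0.9] [90.4 54.6] 2.8 [-18.4 -27.8] [74.2 26.8]
off [[250.5 237.2]]
on [[239.2 258.7]]
```

The lever is at its end stop: 17 N with no further travel, at the predicted place. Retreating upward and back.

apply_moves --pt "0 0 0 -4 0 0 0" --pt "0 0 0 -20 0 0 0" --pt "0 0 0 -45 0 -20 0" --pt "0 0 0 -70 0 -60 0" --pt "0 0 0 -90 0 -100 0" --pt "0 0 0 -110 0 -130 0" --pt "0 0 0 -110 0 -130 0" --pt "0 0 0 -110 0 -130 0"

```text
t: 18.52
tcp_pos: [0.5333, -0.1208, 0.2293]
tcp_rot: [179.9, -0.3, 8.5]
wrist_force: [0.1, 0.5, 0.0]
width: 0.0002
gripper_force: 0.0
```

```bash
python3 m.py 46.5; python3 - <<'E'
from h import *
s=pickle.load(open("s2.pkl","rb"))["scene"]
cv2.imwrite("pics/g9.png",cv2.resize(s["pixels"][215:325,205:325,::-1],(600,550),interpolation=cv2.INTER_CUBIC))
E
```

```text
tcp [ 0.5332 -0.1201  0.2264] jig [ -92.5 -110.1] [-1.7996e+02 -1.3000e-01  8.5800e+00] -0.00019868813934087055 [-0.2  0.2 -1.3] [-0.06 -0.04  0.02] 18.6167
yellow [278.5 292.9] [69.4  0.2]
rect [27.7  1.2] [90.4 54.8] 3.5 [-18.4 -27.8] [74.2 26.8]
```

View pics/g9.png

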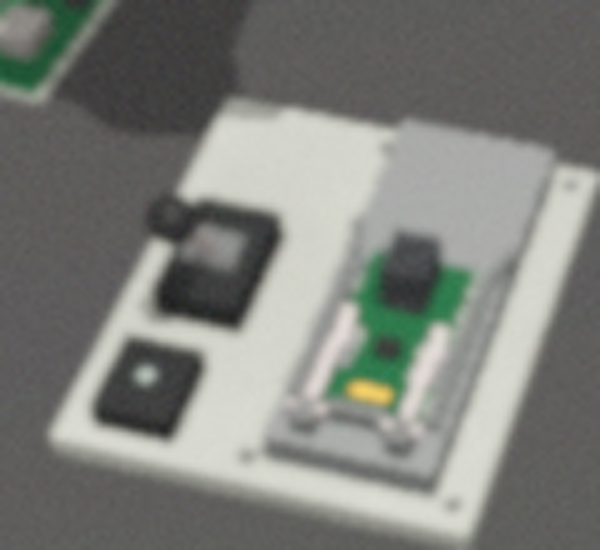

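The knob is at px (239.4,258), against (239.2,258.7) predicted for fully on. The module still stands home under both clips. Handing in.

```bash
python3 -c "
from rig import *
print(finish_job())"
```

```text
the job is handed in; nothing more can be done
None
```

The module is seated against the back stop with both clips down in its notches, and the lever was then thrown fully over towards the back-stop end; the arm touched none of the bystanders, and the job was handed in at about 19 s.

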